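# Identify the open measuring chamber and hold its cover ready for the screws

## Robot

A 7-joint arm with a two-finger parallel gripper is mounted at the origin on a cart in front of the work surface, level with it; the furniture and walls round the work are solid. World frame = base frame: x ahead of the robot, y to its left, z up, the work surface at z = 0. Lengths are in m, angles in rad, forces in N, time in s.
With the tool pointing down it reaches from about 0.4 to 0.75 m from the base axis. Payload 19.5 kg.
Tool frame: the origin (TCP) lies midway between the tips of the shut fingers; the grasp point (between the pads) lies 19 mm behind it; z points along the fingers, y is the line along which they close (so a half turn about z gives the same grasp; the last joint's range is limited). The gripper opens to 85 mm and grips with 20 to 120 N. Pads are 22 mm wide; open, the fingers measure 114 mm over their backs; the gripper's body (76 mm by 85 mm) begins 54 mm behind the grasp point. The pads swing forward as they close: fully open they stand 13 mm farther back than shut.
Start: joints at [-1.171, 0.707, -0.028, 1.485, 0.022, 0.951, -0.075], TCP at [0.246, 0.52, 0.231] pointing down, gripper open.
Joint ranges: [-2.71, 2.71], [-0.32, 2.16], [-1.57, 1.52], [0, 2.45], [-1.46, 4.6], [0, 2.02], [-2.83, 2.83]. Speed limits (rad/s): [1.89, 1.89, 2.57, 2.57, 3.01, 3.01, 3.01].

## Interface

Orientations are given as a rotation vector (axis times angle).
In Python, from workcell import ctrl gives the robot as it stands.
- The arm moves only by the shell command python3 -m crank 'ROWS' [FORCE]. ROWS is text: rows parted by semicolons, each of 5 numbers parted by spaces: the opening in per cent of the stroke, from 0 (shut) to 100 (fully open), then the shift along the tool's x, y, z in m, then the turn about the tool's z in rad. A call has 1 to 10 rows; each row is the pose to reach, as a shift and turn from the pose commanded when the call began, along the tool's axes at that moment; what a row does not reach only later rows make up. A row lasts 1/12 s, in which the tool goes at most 41.7 mm and 7.16 degrees, less where a joint would pass 70% of its speed; a pose out of reach is approached as far as the arm can. A call with a gripper value outside its range is refused whole. The fingers move at their own pace and stop on an object; FORCE is the grip in N (left out, the last holds). Time passes only in rows, so rows that repeat a pose let the fingers close. It gives the time, the measured TCP pose, the force, the opening and the grip force at its end, in the units of the state.
- ctrl.get_state(): the state, without advancing time (a new reading comes with each control period).
- ctrl.read_camera(name): name is "scene" or "top"; returns the picture (384x512x3 uint8, red, green, blue); there is no depth.
- ctrl.camera_params(name): a dict with "fov_y" (degrees; the focal length in pixels is half the picture's height over the tangent of half this angle, whatever the lens; pixels are square), "cx", "cy" (the principal point, pixels), "k1" (the pictures are not rectified: a ray, as slopes to the right and down, at radius r is drawn at 1 + k1 r^2 times it, then the intrinsics apply), "world_to_cam" (4x4, takes a point from world to camera coordinates). Camera axes: x right, y up, looking along -z (the intrinsics and any distortion apply to the point x, -y, -z); pixel columns grow to the right and rows downward; lengths in m; the calibration is good to about 2 mm. A picture is of the moment at which its call begins. camera_params takes no time and is no camera call.
- ctrl.hand_in(): hands the job in; it is judged then, once.
Trained networks look in the newest picture that a camera, given by its name, has taken for a name from the list of things; names that differ only in an ending like _2 or _b are one class to them, and where a whole thing is asked for, a point or a joint stands for the part that bears it (a point fixed in the world has none). Each returns a list of dicts, best first, with "confidence" (0 to 1); they miss things now and then, are a little off and sometimes report something else, mostly with a low value. They report only what shows in the picture. A call takes as long as a camera call. They do not tell look-alikes from the thing itself.
- ctrl.find_in(thing, camera): "extent" ([left, top, right, bottom] in pixels, round what is visible of it).
The state is a dict: "time_s": time; "joints": joint angles; "qd": joint speeds; "tau": joint torques, N m; "position": TCP position; "ee_rot": TCP orientation; "ft_force": force on the tool from outside, world axes, zero at the start; "torque": the same for the moment, N m; "opening": opening from 0.0 (shut) to 1.0 (fully open); "finger_force": force on a finger pad.
Only numpy, scipy, OpenCV 4.12 (cv2) and the standard library are available. Lean on these libraries where they do the work, as an engineer would, in place of code of your own. Each camera call takes 0.05 s, during which the arm holds its last target. There are 200 camera calls.

## Task

Before the chamber is closed, take the code reader from its cradle, hold it upright and still for about a second with its window some 8 cm straight above the code label on the chamber's floor, and stand it gently back in its cradle. Then take the cover by its handle, lower it over the chamber's two locating pins without forcing it and finish while still holding it there: level, still, hanging freely from the gripper about 10 mm above the chamber's top face, its four screw holes over the threaded holes, so that the screws can be started. Never let it down onto the seal, and leave the other things on the bench where they are.

Things in the scene. Friction and masses are not known exactly. Their poses are not given: they have to be found in the camera images.
- chamber: fixed open aluminium block 96 (x) x 130 (y) x 52 mm tall, round cavity 54 mm wide, 24 mm deep. In its top face: threaded holes at (+-37, +-54) mm and two steel locating pins, 6 mm thick, 22 mm tall (top 6 mm tapered), pin 0 at (0, 54), pin 1 at (37, -27) mm, so the cover fits one way only. Fittings stick out 21 mm at +x, 12 mm at -x. Origin: centre of underside, on the bench; z up
- seat (a point): centre of the chamber's top face, 52 mm above the bench. Round it lies the seal, a black O-ring 62 mm wide that stands 1.5 mm proud of the top face
- label (a point): centre of the square code label, 24 mm wide with a black and white dot pattern, flat on the floor of the chamber's cavity, 28.6 mm above the bench, facing up
- thread0 (a point): mouth of the threaded hole (5 mm wide) in the chamber's top face that belongs to hole0 of the cover; chamber frame (37, 54, 52) mm
- thread1 (a point): mouth of the threaded hole (5 mm wide) in the chamber's top face that belongs to hole1 of the cover; chamber frame (37, -54, 52) mm
- thread2 (a point): mouth of the threaded hole (5 mm wide) in the chamber's top face that belongs to hole2 of the cover; chamber frame (-37, -54, 52) mm
- thread3 (a point): mouth of the threaded hole (5 mm wide) in the chamber's top face that belongs to hole3 of the cover; chamber frame (-37, 54, 52) mm
- cover: loose aluminium plate 96 (x) x 130 (y) x 8 mm, about 0.32 kg, flat on the bench, right way up; 7 mm screw holes at (+-37, +-54) mm, 10 mm holes for pin 0 at (0, 54) and pin 1 at (37, -27) mm; bow handle on top; brass vent screw 16 mm wide, 9 mm tall at (-28, -28) mm. Origin: centre of underside; z up. Fitted, its axes agree with the chamber's and its origin is above point seat
- cover_grip (a point): centre of the handle's bar, 37 mm above the cover's underside: a flat steel bar 10 mm wide (cover x), 86 mm long (cover y), 12 mm tall, with 23 mm of open air between bar and plate, on two 10 mm posts at y = +-38 mm
- hole0 (a point): screw hole at the cover's underside, cover frame (37, 54, 0) mm
- hole1 (a point): screw hole at the cover's underside, cover frame (37, -54, 0) mm
- hole2 (a point): screw hole at the cover's underside, cover frame (-37, -54, 0) mm
- hole3 (a point): screw hole at the cover's underside, cover frame (-37, 54, 0) mm
- reader: loose cordless code reader, an upright black stick 24 (x) x 36 (y) x 110 mm tall, about 0.11 kg; it reads by itself (no key to press) straight out of the window in its lower end; lowest 16 mm a narrower grey nose, 19 x 31 mm. Stands window down in the cradle, top 125 mm above the bench. Origin: centre of the window at its lower end; z up, away from the window
- cradle: fixed desk cradle of the reader: base 82 (x) x 96 (y) x 10 mm, on it a socket open at the top, 42 x 54 mm outside, 30 (x) x 42 (y) mm inside (3 mm clear of the reader each side), rim 44 mm and floor 15 mm above the bench. The reader stands with its axes along the cradle's. Origin: centre of underside; z up
- cradle_floor (a point): centre of the socket's floor, 15 mm above the bench, where the reader's window end stands
- screwdriver: bystander, leave it alone: small screwdriver, 19x138x19 mm, lying on the bench; origin: centre of its underside
- tweezers: bystander, leave it alone: steel tweezers, 16x130x8 mm, lying on the bench; origin: centre of its underside
- dropper_bottle: bystander, leave it alone: small dropper bottle, 32 mm wide, 72 mm tall; origin: centre of its underside
- beaker: bystander, leave it alone: glass beaker, 54 mm wide, 70 mm tall; origin: centre of its underside
- lab_timer: bystander, leave it alone: digital timer, 33x68x56 mm, standing on its foot; origin: centre of its underside
- tape_roll: bystander, leave it alone: roll of label tape, 62 mm wide, 18 mm tall; origin: centre of its underside
- spare_cap: bystander, leave it alone: loose screw cap, 26 mm wide, 14 mm tall; origin: centre of its underside
There are look-alikes about, which are no part of the job. There is more than one size of the reader; the one meant has the size given above.

How it is judged:
By the outcome, as a careful person would: the job done as asked, in the order asked, and still so for the second after the job is handed in, while the arm keeps its last pose, push and grip.
It also fails if it takes over 67 s, if anything falls off the work surface, if the arm or the gripper's body presses on something with over 40 N, if the wrist force passes 120 N, or if a joint passes its speed limit or range.

## Working session

There is one attempt and no reset: what is moved stays moved. The work goes in short steps, Python scripts to look and compute and a shell command to move; the robot and the scene stay as the last step left them, time stands still between calls to the robot, and variables do not carry over. Pictures are saved under pics/ and viewed, at most 10 in all, crops included, and the job is handed in when it is done.

```bash
mkdir -p pics; ls; cat > h.py <<'E'
import numpy as np, cv2
from workcell import ctrl
from scipy.spatial.transform import Rotation as R
def cam(n):
    p=ctrl.camera_params(n); f=192/np.tan(np.radians(p['fov_y']/2)); return p,f,np.array(p['world_to_cam'])
def proj(n,P):
    p,f,T=cam(n); c=np.atleast_2d(P)@T[:3,:3].T+T[:3,3]
    s=np.c_[c[:,0]/-c[:,2],-c[:,1]/-c[:,2]]; s=s*(1+p['k1']*(s**2).sum(1,keepdims=True))
    return s*f+[p['cx'],p['cy']]
def unproj(n,uv,z):
    p,f,T=cam(n); d=(np.atleast_2d(uv).astype(float)-[p['cx'],p['cy']])/f; s=d.copy()
    for _ in range(20): s=d/(1+p['k1']*(s**2).sum(1,keepdims=True))
    r=np.c_[s[:,0],-s[:,1],-np.ones(len(s))]@T[:3,:3]; o=-T[:3,:3].T@T[:3,3]
    return o+r*((z-o[2])/r[:,2])[:,None]
E
python3 - <<'E'
from h import *
for n in('scene','top'):
    im=ctrl.read_camera(n)
    cv2.imwrite(f'pics/{n}0.png',cv2.resize(im[...,::-1],None,fx=1.56,fy=1.56,interpolation=cv2.INTER_CUBIC))
    p,f,T=cam(n);print(n,p['fov_y'],p['cx'],p['cy'],p['k1'],(-T[:3,:3].T@T[:3,3]).round(3),T[:3,:3].round(2).tolist())
    for t in('chamber','cover','reader','cradle','label','cover_grip','seat'):
        print(t,[(np.round(d['extent']).astype(int).tolist(),round(d['confidence'],2)) for d in ctrl.find_in(t,n)][:5])
s=ctrl.get_state();print({k:np.round(v,3).tolist() for k,v in s.items()}, R.from_rotvec(s['ee_rot']).as_matrix().round(3))
E
```

```text
pics
scene 51.57452704514653 253.43898911872344 192.26144105324275 -0.015124355329131641 [ 0.022 -0.688  0.731] [[0.8, -0.61, -0.0], [0.37, 0.49, 0.79], [-0.48, -0.63, 0.61]]
chamber [([333, 276, 388, 316], 0.34)]
cover [([238, 221, 303, 266], 0.88), ([183, 153, 227, 189], 0.42)]
reader [([376, 232, 393, 263], 0.9), ([182, 151, 230, 189], 0.22)]
cradle [([331, 274, 387, 317], 0.68), ([184, 152, 228, 192], 0.49)]
label [([187, 152, 230, 195], 0.74)]
cover_grip [([240, 221, 302, 266], 0.71)]
seat [([185, 150, 228, 193], 0.58)]
top 46.70070421719403 262.4437890092926 190.55833548949298 -0.1077583686530645 [ 0.355 -0.008  1.296] [[0.02, -1.0, 0.01], [0.99, 0.02, 0.15], [-0.15, 0.01, 0.99]]
chamber [([158, 172, 209, 218], 0.95)]
cover [([278, 188, 325, 229], 0.87)]
reader [([381, 180, 399, 196], 0.83), ([368, 146, 384, 156], 0.67)]
cradle [([366, 174, 398, 211], 0.82), ([277, 190, 329, 228], 0.63)]
label [([154, 176, 208, 221], 0.8)]
cover_grip [([277, 190, 325, 230], 0.86), ([365, 177, 399, 210], 0.63)]
seat [([156, 172, 210, 223], 0.87)]
{'time_s': 0.8, 'joints': [-1.171, 0.707, -0.028, 1.485, 0.022, 0.951, -0.076], 'qd': [-0.0, 0.002, -0.001, -0.0, -0.001, 0.0, -0.002], 'tau': [0.001, -88.294, 1.234, -23.637, 0.017, 0.002, 0.0], 'position': [0.246, 0.52, 0.231], 'ee_rot': [-0.688, -3.065, 0.0], 'ft_force': [-0.267, -0.456, 0.074], 'torque': [0.023, -0.046, 0.009], 'finger_force': 0.0, 'opening': 1.0} [[-0.904  0.428 -0.   ]
 [ 0.428  0.904 -0.   ]
 [ 0.    -0.    -1.   ]]
```

View pics/scene0.png

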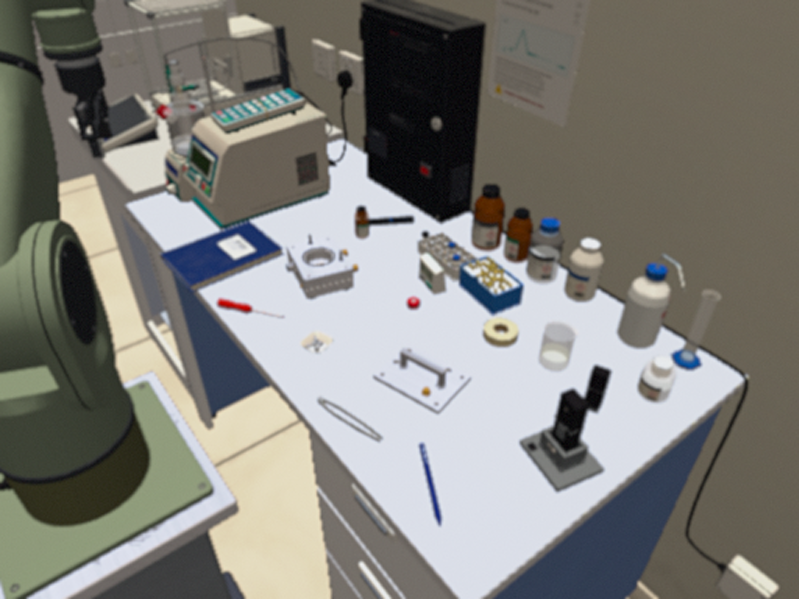

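View pics/top0.png

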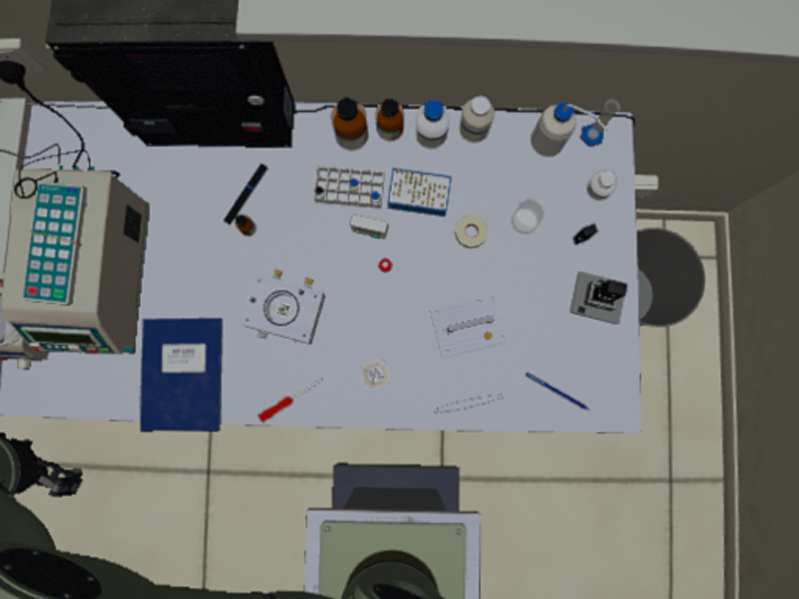

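The scene view shows the chamber at (320,262), the cover at (422,378) and the reader in its cradle at (570,420), with a look-alike reader at (598,388). In the top view they are at (285,308), (470,325) and (605,292), with the look-alike at (585,234). Next I'll take averaged close-up crops.

```bash
python3 - <<'E'
from h import *
rows=[]
C={'top':[(153,168),(271,182),(360,164)],'scene':[(178,146),(235,218),(328,230)]}
for n in('top','scene'):
    im=np.mean([ctrl.read_camera(n).astype(float) for _ in range(5)],0).astype(np.uint8)[...,::-1]
    cv2.imwrite(f'pics/avg_{n}.png',im); t=[]
    for i,(u,v) in enumerate(C[n]):
        w,h=(66,75) if not(n=='scene' and i==2) else (70,88)
        t.append(cv2.resize(im[v:v+75 if h==75 else v+h,u:u+w],(264,300),interpolation=cv2.INTER_CUBIC))
    rows.append(np.hstack(t))
cv2.imwrite('pics/comp.png',np.vstack(rows))
# rough positions
f=1.5625
for nm,uv,z in(('chamber',(285/f,308/f),.052),('cover',(470/f,327/f),.02),('reader',(607/f,290/f),.125),('cradle',(600/f,297/f),.01),('lookalike',(585/f,234/f),.1)): print(nm,unproj('top',uv,z).round(3))
for nm,uv,z in(('chamber',(320/f,256/f),.052),('cover',(422/f,380/f),.0),('reader',(570/f,395/f),.125),('cradle',(563/f,459/f),.01),('lookalike',(598/f,370/f),.1)): print(nm,unproj('scene',uv,z).round(3))
E
```

```text
chamber [[0.515 0.207 0.052]]
cover [[ 0.491 -0.13   0.02 ]]
reader [[ 0.549 -0.357  0.125]]
cradle [[ 0.555 -0.378  0.01 ]]
lookalike [[ 0.654 -0.327  0.1  ]]
chamber [[0.517 0.213 0.052]]
cover [[ 0.494 -0.134  0.   ]]
reader [[ 0.552 -0.37   0.125]]
cradle [[ 0.547 -0.386  0.01 ]]
lookalike [[ 0.644 -0.349  0.1  ]]
```

View pics/comp.png

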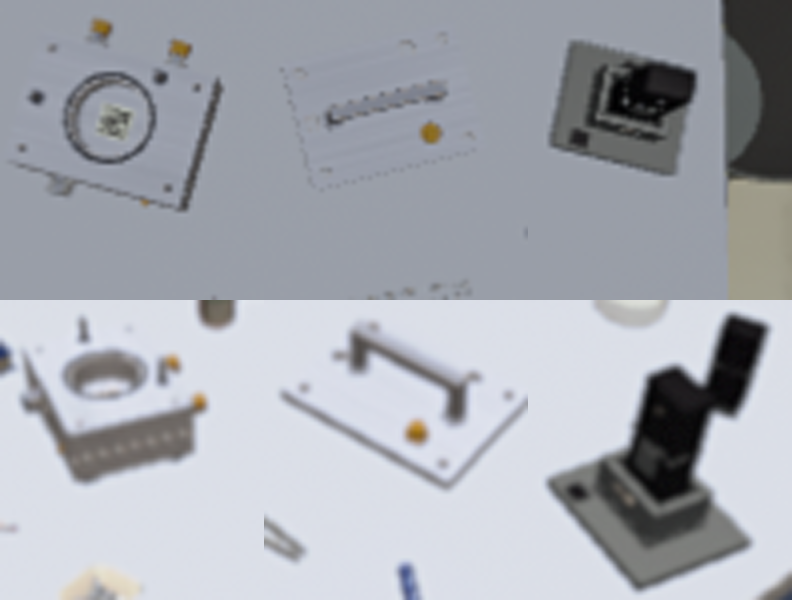

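The crops show the chamber with pins 0 and 1 at top-crop (37,97) and (161,77), and its threaded holes. The cover has its vent at (431,132). The cradle and reader are clear in both views. I'll fit the poses to these features.

```bash
cat > fit.py <<'E'
from h import *
from scipy.optimize import least_squares
def T(p,P): c,s=np.cos(p[2]),np.sin(p[2]); P=np.array(P,float)/1000; return np.c_[P[:,0]*c-P[:,1]*s+p[0],P[:,0]*s+P[:,1]*c+p[1],P[:,2]]
def t(x,y,o,s=(4,4)): return (o[0]+(x+.5)/s[0]-.5,o[1]+(y+.5)/s[1]-.5)
a=(153,168);b=(178,146)
F={'chamber':([.515,.21,-.25],{'top':[((0,54,71),t(37,97,a)),((37,-27,71),t(161,77,a)),((37,54,52),t(53,47,a)),((37,-54,52),t(197,88,a)),((-37,-54,52),t(168,188,a)),((-37,54,52),t(21,148,a)),((48,-65,52),t(220,82,a)),((-48,-65,52),t(184,208,a))],
 'scene':[((0,54,74),t(84,18,b)),((37,-27,74),t(162,58,b)),((37,54,52),t(128,28,b)),((-37,-54,52),t(80,122,b)),((-37,54,52),t(38,50,b)),((0,0,53),t(105,75,b))]})}
a=(271,182);b=(235,218)
F['cover']=([.49,-.13,.25],{'top':[((0,38,43),t(68,118,a)),((0,-38,43),t(179,92,a)),((-28,-28,17),t(167,131,a)),((48,65,8),t(19,69,a)),((-48,65,8),t(51,189,a)),((-48,-65,8),t(214,148,a))],
 'scene':[((-37,54,8),t(41,87,b)),((37,-54,8),t(245,95,b)),((-37,-54,8),t(179,163,b)),((-28,-28,13),t(152,132,b)),((-48,65,8),t(17,92,b)),((-48,-65,8),t(185,184,b))]})
a=(360,164);b=(328,230);s=(264/70,300/88)
F['cradle']=([.55,-.38,-.2],{'top':[((41,48,10),t(43,40,a)),((-41,-48,10),t(150,175,a)),((-41,48,10),t(23,146,a))],
 'scene':[((-41,48,10),t(20,184,b,s)),((-41,-48,10),t(112,284,b,s)),((41,-48,10),t(221,243,b,s)),((-21,27,44),t(78,168,b,s)),((-21,-27,44),t(140,215,b,s))]})
import sys
if __name__=='__main__':
  for k,(p0,d) in F.items():
    res={}
    for cams in(['top'],['scene'],['top','scene']):
        f=lambda p:np.concatenate([(proj(n,T(p,[q[0] for q in d[n]]))-[q[1] for q in d[n]]).ravel() for n in cams])
        r=least_squares(f,p0,loss='soft_l1',x_scale=[.01,.01,.1]);print(k,cams,r.x.round(4),np.degrees(r.x[2]).round(1),'rms',np.sqrt((f(r.x)**2).mean()).round(2))
    print(f(r.x).reshape(-1,2).round(1).tolist())
    if k=='cradle':
        for n in('top','scene'): print(n,'reader top corners',proj(n,T(r.x,[(12,18,125),(12,-18,125),(-12,-18,125),(-12,18,125)])).round(1).tolist())
E
python3 fit.py
```

```text
chamber ['top'] [ 0.5142  0.2127 -0.2492] -14.3 rms 0.56
chamber ['scene'] [ 0.5137  0.2121 -0.2393] -13.7 rms 0.31
chamber ['top', 'scene'] [ 0.514   0.2126 -0.2456] -14.1 rms 0.48
[[-0.8, -0.4], [-0.4, -0.5], [0.4, 0.6], [0.7, 0.3], [0.5, 0.5], [0.8, 0.3], [-0.2, -0.9], [-0.8, 0.3], [-0.4, -0.6], [-0.2, -0.2], [0.4, 0.4], [-0.1, 0.3], [0.4, -0.1], [0.1, -0.4]]
cover ['top'] [ 0.4949 -0.1301  0.2731] 15.6 rms 0.91
cover ['scene'] [ 0.4952 -0.1331  0.2676] 15.3 rms 0.22
cover ['top', 'scene'] [ 0.4953 -0.1319  0.2714] 15.5 rms 0.78
[[1.6, -0.7], [-0.4, -0.8], [0.7, 0.7], [-0.1, -0.8], [0.2, 1.0], [2.5, 0.2], [-0.4, 0.2], [-0.3, -0.3], [-0.1, -0.0], [0.1, -0.5], [-0.4, -0.5], [-0.4, -0.5]]
cradle ['top'] [ 0.5537 -0.377  -0.1978] -11.3 rms 0.11
cradle ['scene'] [ 0.5524 -0.3815 -0.212 ] -12.1 rms 1.7
cradle ['top', 'scene'] [ 0.5533 -0.3796 -0.2132] -12.2 rms 1.5
[[1.2, -0.1], [0.5, 0.3], [0.8, 0.1], [-0.5, -2.1], [0.6, 0.8], [2.3, -0.9], [-1.2, -3.7], [-2.6, 0.4]]
top reader top corners [[390.9, 178.5], [403.7, 181.6], [402.1, 190.1], [389.3, 187.0]]
scene reader top corners [[368.1, 247.6], [379.1, 259.1], [369.7, 262.9], [358.8, 251.2]]
```

```bash
cat > ov.py <<'E'
from fit import *
def box(x,y,z0,z1):
    c=[(x,y),(x,-y),(-x,-y),(-x,y)]; return [((*c[i],z1),(*c[(i+1)%4],z1)) for i in range(4)]+[((*c[i],z0),(*c[i],z1)) for i in range(4)]
def tile(im,n,poses,o,w,h,s):
    t=cv2.resize(im[o[1]:o[1]+h,o[0]:o[0]+w],None,fx=s,fy=s,interpolation=cv2.INTER_CUBIC)
    for p,segs,col in poses:
        for A,B in segs:
            q=((proj(n,T(p,[A,B]))-o+.5)*s-.5)*8; cv2.line(t,*[tuple(int(v) for v in x) for x in q.round()],col,1,cv2.LINE_AA,3)
    return t
E
python3 - <<'E'
from ov import *
p=(.5535,-.379,-.208)
P=[(p,box(41,48,0,10),(0,255,255)),(p,box(21,27,10,44),(0,255,0)),(p,box(12,18,44,125),(0,0,255))]
a=tile(cv2.imread('pics/avg_top.png'),'top',P,(355,165),50,60,8)
b=tile(cv2.imread('pics/avg_scene.png'),'scene',P,(325,235),66,80,6)
cv2.imwrite('pics/ov1.png',np.hstack([a,b]) )
E
```

```text
(no output)
```

View pics/ov1.png

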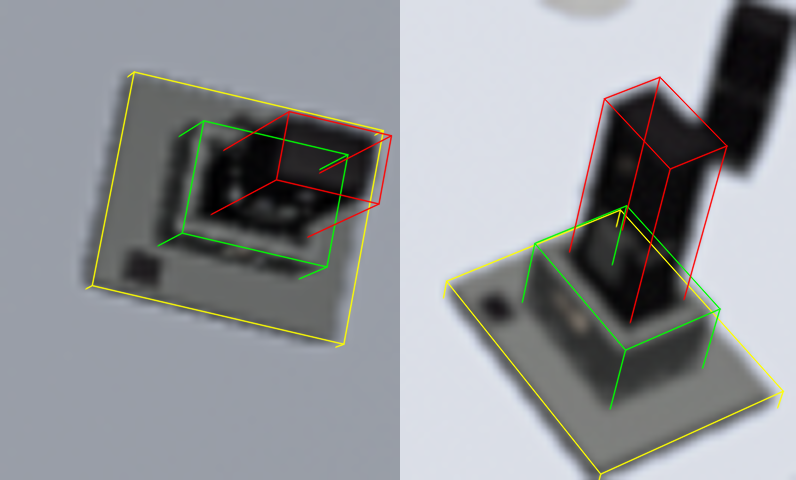

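```bash
python3 - <<'E'
from fit import *
from scipy.optimize import differential_evolution
ims={n:cv2.imread(f'pics/avg_{n}.png').max(2).astype(float) for n in('top','scene')}
def hull(n,P,o,w,h):
    q=((proj(n,P)-o+.5)*4-.5).astype(np.float32); m=np.zeros((h*4,w*4),np.uint8); cv2.fillConvexPoly(m,cv2.convexHull(q.round().astype(np.int32)),1); return m>0
def run(name,rois,x0,zb,vis,fs,top=None):
    M={}
    for n,(o,w,h) in rois.items(): M[n]=cv2.resize(ims[n][o[1]:o[1]+h,o[0]:o[0]+w],None,fx=4,fy=4,interpolation=cv2.INTER_CUBIC)<75
    def c(v):
        s=v[3];e=0
        for n,(o,w,h) in rois.items():
            hx,hy=12*s,18*s;pts=[(i*hx,j*hy,z) for i in(1,-1) for j in(1,-1) for z in(vis,zb+110*s)]
            m=hull(n,T(v[:3],pts),o,w,h); e+=(m^M[n]).sum()/ max(1,M[n].sum())
        return e
    for s in fs:
        r=differential_evolution(c,[(x0[0]-.02,x0[0]+.02),(x0[1]-.02,x0[1]+.02),x0[2],(s,s+1e-6)],seed=0,maxiter=60,popsize=12,polish=False); print(name,round(s,2),r.x.round(4),round(r.fun,3))
run('look',{'top':((362,138),28,24),'scene':((374,229),22,36)},(.64,-.34,(-1.6,1.6)),0,0,(.7,.8,.9,1,1.1,1.2))
run('reader',{'scene':((350,242),26,40)},(.5535,-.379,(-.24,-.18)),15,50,(.7,.8,.9,1,1.1,1.2))
run('reader',{'top':((382,172),26,26)},(.5535,-.379,(-.24,-.18)),15,50,(.7,.8,.9,1,1.1,1.2))
E
```

```text
Traceback (most recent call last):
  File "h.py", line 7, in proj
    p,f,T=cam(n); c=np.atleast_2d(P)@T[:3,:3].T+T[:3,3]
          ~~~^^^
  File "h.py", line 5, in cam
    p=ctrl.camera_params(n); f=192/np.tan(np.radians(p['fov_y']/2)); return p,f,np.array(p['world_to_cam'])
ValueError: time passes only in moves, steps and waits
```

```bash
sed -i 's/^def cam/import functools\n@functools.lru_cache\ndef cam/' h.py; python3 - <<'E'
from fit import *
from scipy.optimize import differential_evolution
ims={n:cv2.imread(f'pics/avg_{n}.png').max(2).astype(float) for n in('top','scene')}
def hull(n,P,o,w,h):
    q=((proj(n,P)-o+.5)*4-.5); m=np.zeros((h*4,w*4),np.uint8); cv2.fillConvexPoly(m,cv2.convexHull(q.round().astype(np.int32)),1); return m>0
def run(name,rois,x0,zb,vis,fs):
    M={n:cv2.resize(ims[n][o[1]:o[1]+h,o[0]:o[0]+w],None,fx=4,fy=4,interpolation=cv2.INTER_CUBIC)<90 for n,(o,w,h) in rois.items()}
    def c(v):
        s=v[3];e=0
        for n,(o,w,h) in rois.items():
            hx,hy=12*s,18*s;pts=[(i*hx,j*hy,z) for i in(1,-1) for j in(1,-1) for z in(vis,zb+110*s)]
            e+=(hull(n,T(v[:3],pts),o,w,h)^M[n]).sum()/M[n].sum()
        return e
    for s in fs:
        r=differential_evolution(c,[(x0[0]-.02,x0[0]+.02),(x0[1]-.02,x0[1]+.02),x0[2],(s,s+1e-6)],seed=0,maxiter=30,popsize=8,polish=False); print(name,round(s,2),r.x[:3].round(4),round(r.fun,3),flush=True)
S=(.7,.8,.9,1,1.1,1.2)
run('look',{'top':((362,138),28,24),'scene':((374,229),22,36)},(.64,-.34,(-1.6,1.6)),0,0,S)
run('reader_s',{'scene':((350,242),26,40)},(.5535,-.379,(-.24,-.18)),15,50,S)
run('reader_t',{'top':((386,172),22,22)},(.5535,-.379,(-.24,-.18)),15,95,S)
E
```

```text
look 0.7 [ 0.66   -0.3421  1.4033] 0.965
look 0.8 [ 0.66   -0.3446 -1.2294] 1.039
look 0.9 [ 0.6599 -0.3358  0.7298] 1.41
look 1 [ 0.6583 -0.3348  0.761 ] 1.76
look 1.1 [ 0.6499 -0.3277  0.7472] 2.118
look 1.2 [ 0.6442 -0.3238  0.7624] 2.396
reader_s 0.7 [ 0.5586 -0.373  -0.1939] 0.483
reader_s 0.8 [ 0.56   -0.3745 -0.1875] 0.267
reader_s 0.9 [ 0.5585 -0.3759 -0.2334] 0.158
reader_s 1 [ 0.548  -0.3852 -0.1879] 0.16
reader_s 1.1 [ 0.5418 -0.3922 -0.2047] 0.161
reader_s 1.2 [ 0.5352 -0.3989 -0.1994] 0.178
reader_t 0.7 [ 0.56   -0.3761 -0.1911] 0.676
reader_t 0.8 [ 0.5548 -0.3785 -0.2162] 0.544
reader_t 0.9 [ 0.5556 -0.3773 -0.2193] 0.336
reader_t 1 [ 0.5525 -0.3735 -0.2368] 0.177
reader_t 1.1 [ 0.5504 -0.3674 -0.1964] 0.121
reader_t 1.2 [ 0.5476 -0.3622 -0.227 ] 0.09
```

The look-alike is clearly smaller (about 0.7 scale), so the reader in the cradle is the right one. I'll start moving now.

```bash
cat > go.py <<'E'
import sys
from h import *
# go.py x y z yawdeg(tool y dir): shift in present tool axes
x,y,z,a=map(float,sys.argv[1:5]); s=ctrl.get_state(); M=R.from_rotvec(s['ee_rot']).as_matrix()
d=M.T@(np.array([x,y,z])-s['position']); cur=np.degrees(np.arctan2(M[1,1],M[0,1]))
t=(cur-a+90)%180-90
print('t',round(s['time_s'],2),'pos',np.round(s['position'],4),'yaw',cur.round(2),'tilt',np.degrees(np.arccos(-M[2,2])).round(2),'SHIFT',d.round(4),'TURN',np.radians(t).round(4),'F',np.round(s['ft_force'],2),'open',round(s['opening'],3),'ff',round(s['finger_force'],1))
E
python3 -m crank '100 -0.316 -0.253 -0.013 0.67;100 -0.316 -0.253 -0.013 0.67;100 -0.316 -0.253 -0.013 0.67;100 -0.316 -0.253 -0.013 0.67;100 -0.316 -0.253 -0.013 0.67;100 -0.316 -0.253 -0.013 0.67;100 -0.316 -0.253 -0.013 0.67;100 -0.316 -0.253 -0.013 0.67;100 -0.316 -0.253 -0.013 0.67;100 -0.316 -0.253 -0.013 0.67' 40
python3 go.py 0.553 -0.378 0.2 -12
```

```text
time_s: 2.13
position: [0.4244, 0.1527, 0.2446]
ee_rot: [1.66, 2.666, -0.0]
ft_force: [0.2, 0.2, 0.3]
opening: 0.999
finger_force: 0.0
t 2.13 pos [0.4244 0.1527 0.2446] yaw 26.18 tilt 0.06 SHIFT [-0.5329 -0.1187  0.045 ] TURN 0.6663 F [0.22 0.2  0.27] open 0.999 ff 0.0
```

```bash

python3 -m crank '100 -0.4 -0.089 0.0 0.5;100 -0.4 -0.089 0.0 0.5;100 -0.4 -0.089 0.0 0.5;100 -0.4 -0.089 0.0 0.5;100 -0.4 -0.089 0.0 0.5;100 -0.4 -0.089 0.0 0.5;100 -0.4 -0.089 0.0 0.5;100 -0.4 -0.089 0.0 0.5;100 -0.4 -0.089 0.0 0.5;100 -0.4 -0.089 0.0 0.5' 40 >/dev/null
python3 go.py 0.5535 -0.3785 0.18 -12
```

```text
t 2.97 pos [ 0.5206 -0.2452  0.2444] yaw -2.43 tilt 0.04 SHIFT [-0.1317  0.0385  0.0645] TURN 0.1671 F [-0.02  0.25 -0.71] open 1.004 ff 0.0
```

```bash

python3 -m crank '100 -0.0411 0.012 0.02 0.1;100 -0.0822 0.024 0.04 0.167;100 -0.1107 0.0325 0.05 0.167;100 -0.125 0.037 0.06 0.167;100 -0.132 0.0385 0.064 0.167;100 -0.132 0.0385 0.064 0.167;100 -0.132 0.0385 0.064 0.167' 40 >/dev/null
python3 go.py 0.5535 -0.3785 0.08 -12
python3 - <<'E'
from ov import *
p=(.5535,-.3785,-.208)
P=[(p,box(12,18,44,125),(0,0,255))]
o=[]
for n,c in(('top',(350,140)),('scene',(320,170))):
    im=np.mean([ctrl.read_camera(n).astype(float) for _ in range(3)],0).astype(np.uint8)[...,::-1]
    o.append(tile(im,n,P,c,80,120,5))
cv2.imwrite('pics/ab.png',np.hstack(o))
E
```

```text
t 3.55 pos [ 0.5539 -0.3747  0.1806] yaw -11.89 tilt 0.03 SHIFT [-0.0038  0.0003  0.1006] TURN 0.0018 F [0.37 0.1  0.17] open 1.0 ff 0.0
```

View pics/ab.png

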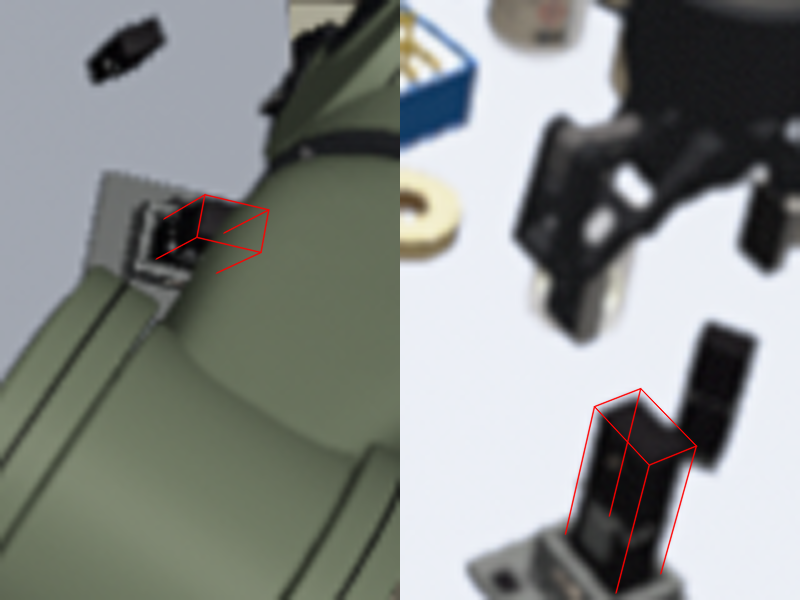

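The open gripper is above the reader (right panel, reader top at (640,430)) and the fingers straddle it. I'll descend and grip.

```bash

python3 -m crank '100 -0.001 -0.001 0.03 0;100 -0.0026 -0.0014 0.06 0;100 -0.0026 -0.0014 0.085 0;100 -0.0026 -0.0014 0.102 0;100 -0.0026 -0.0014 0.102 0;40 -0.0026 -0.0014 0.102 0;20 -0.0026 -0.0014 0.102 0;0 -0.0026 -0.0014 0.102 0;0 -0.0026 -0.0014 0.102 0;0 -0.0026 -0.0014 0.102 0' 35
python3 -m crank '0 0 0 0 0;0 0 0 0 0;0 0 0 0 0;0 0 0 0 0' 35
python3 go.py 0.552 -0.377 0.28 -12
```

```text
time_s: 4.68
position: [0.5522, -0.3779, 0.0792]
ee_rot: [2.439, 1.978, 0.0]
ft_force: [-0.1, -0.8, -0.1]
opening: 0.301
finger_force: 0.1
time_s: 5.02
position: [0.5521, -0.378, 0.079]
ee_rot: [2.439, 1.978, 0.0]
ft_force: [-0.2, 0.8, 6.6]
opening: 0.272
finger_force: 41.7
t 5.02 pos [ 0.5521 -0.378   0.079 ] yaw -11.92 tilt 0.05 SHIFT [ 8.00e-04 -2.00e-04 -2.01e-01] TURN 0.0014 F [-0.24  0.82  6.56] open 0.272 ff 41.7
```

```bash

python3 -m crank '0 0 0 -0.004 0;0 0 0 -0.012 0;0 0 0 -0.024 0;0 0 0 -0.042 0;0 0 0 -0.065 0;0 0 0 -0.09 0;0 0 0 -0.115 0;0 0 0 -0.135 0;0 0 0 -0.145 0;0 0 0 -0.15 0' 35
python3 -m crank '0 0.01 0 0 0;0 0.03 -0.002 0 0;0 0.06 -0.006 0 0;0 0.095 -0.012 0 0;0 0.13 -0.018 0 0;0 0.165 -0.025 0 0;0 0.2 -0.032 0 0;0 0.235 -0.04 0 0;0 0.27 -0.048 0 0;0 0.305 -0.056 0 0' 35 >/dev/null
python3 go.py 0.514 0.2126 0.1726 -12
```

```text
time_s: 5.85
position: [0.5521, -0.378, 0.2304]
ee_rot: [2.438, 1.977, 0.001]
ft_force: [0.3, -0.8, -1.3]
opening: 0.278
finger_force: 40.7
t 6.68 pos [ 0.5591 -0.0653  0.2273] yaw -11.9 tilt 0.1 SHIFT [ 0.2626 -0.1013  0.0548] TURN 0.0017 F [ 0.74 -0.23 -0.35] open 0.275 ff 40.7
```

```bash

python3 -m crank '0 0.034 -0.013 0 0;0 0.068 -0.026 0 0;0 0.102 -0.039 0 0;0 0.136 -0.052 0 0;0 0.168 -0.065 0 0;0 0.198 -0.076 0 0;0 0.223 -0.086 0.005 0;0 0.243 -0.094 0.015 0;0 0.257 -0.099 0.025 0;0 0.263 -0.101 0.035 0' 35
python3 -m crank '0 0 0 0.01 0;0 0 0 0.017 0;0 0 0 0.02 0;0 0 0 0.02 0;0 0 0 0.02 0' 35
python3 go.py 0.514 0.2126 0.1726 -12
python3 - <<'E'
from ov import *
p=(.514,.2126,-.2456);q=(.514,.2126,-.208)
P=[(p,box(48,65,0,52),(0,255,255)),(q,box(9.5,15.5,108.6,124.6),(0,0,255)),(q,box(12,18,124.6,218),(0,255,0))]
o=[]
for n,c in(('top',(135,130)),('scene',(165,80))):
    im=np.mean([ctrl.read_camera(n).astype(float) for _ in range(3)],0).astype(np.uint8)[...,::-1]
    cv2.imwrite(f'pics/lab_{n}.png',im)
    o.append(tile(im,n,P,c,80,120,5))
cv2.imwrite('pics/ab2.png',np.hstack(o))
E
```

```text
time_s: 7.52
position: [0.5143, 0.2126, 0.1917]
ee_rot: [-2.437, -1.981, 0.002]
ft_force: [-0.4, -0.4, -1.4]
opening: 0.273
finger_force: 40.7
time_s: 7.93
position: [0.5158, 0.2097, 0.1734]
ee_rot: [2.441, 1.977, -0.0]
ft_force: [-0.9, -0.3, -0.5]
opening: 0.279
finger_force: 40.7
t 7.93 pos [0.5158 0.2097 0.1734] yaw -11.98 tilt 0.02 SHIFT [ 0.0025 -0.0024  0.0008] TURN 0.0004 F [-0.94 -0.34 -0.51] open 0.279 ff 40.7
```

View pics/ab2.png

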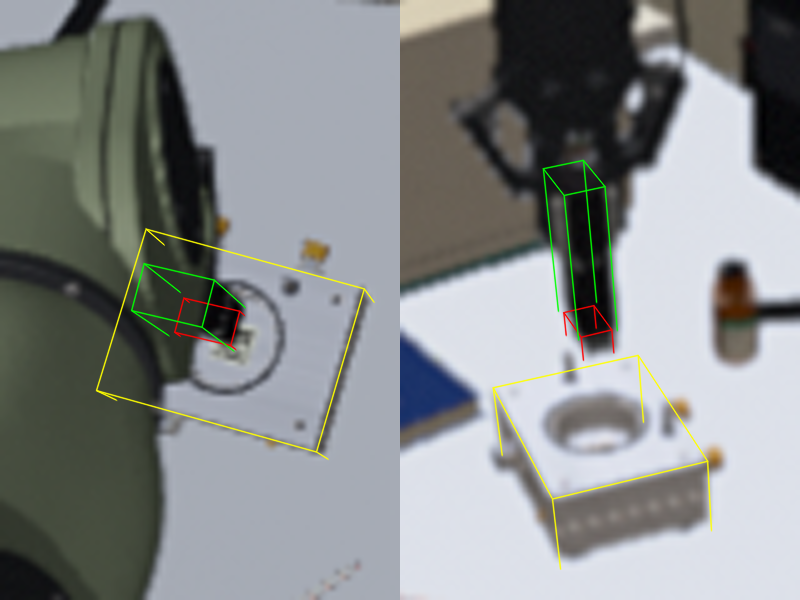

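The reader hangs upright above the cavity, its nose at (600,347) in the right panel, a few mm towards the lower right. I'll make a small correction and hold.

```bash

python3 -m crank '0 0.002 -0.001 0.001 0;0 0.003 -0.003 0.001 0;0 0.003 -0.003 0.001 0;0 0.003 -0.003 0.001 0;0 0.003 -0.003 0.001 0;0 0.003 -0.003 0.001 0;0 0.003 -0.003 0.001 0;0 0.003 -0.003 0.001 0;0 0.003 -0.003 0.001 0;0 0.003 -0.003 0.001 0' 35
python3 go.py 0.514 0.2126 0.1726 -12
python3 -m crank '0 0 0 0 0;0 0 0 0 0;0 0 0 0 0;0 0 0 0 0;0 0 0 0 0;0 0 0 0 0;0 0 0 0 0;0 0 0 0 0;0 0 0 0 0' 35
python3 go.py 0.514 0.2126 0.1726 -12
```

```text
time_s: 9.07
position: [0.5133, 0.2139, 0.1723]
ee_rot: [2.44, 1.979, -0.0]
ft_force: [-0.5, 0.8, -1.7]
opening: 0.276
finger_force: 40.7
t 9.07 pos [0.5133 0.2139 0.1723] yaw -11.92 tilt 0.01 SHIFT [-0.0011  0.001  -0.0003] TURN 0.0014 F [-0.47  0.79 -1.7 ] open 0.276 ff 40.7
time_s: 9.82
position: [0.5133, 0.2139, 0.1723]
ee_rot: [2.44, 1.979, -0.0]
ft_force: [0.1, -0.3, -0.1]
opening: 0.274
finger_force: 40.7
t 9.82 pos [0.5133 0.2139 0.1723] yaw -11.92 tilt 0.0 SHIFT [-0.0012  0.001  -0.0003] TURN 0.0015 F [ 0.07 -0.34 -0.1 ] open 0.274 ff 40.7
```

```bash

python3 -m crank '0 0 0 -0.008 0;0 0 0 -0.02 0;0 -0.006 0.002 -0.036 0;0 -0.02 0.006 -0.05 0;0 -0.045 0.013 -0.057 0;0 -0.078 0.022 -0.058 0;0 -0.113 0.032 -0.058 0;0 -0.149 0.042 -0.058 0;0 -0.185 0.052 -0.058 0;0 -0.221 0.062 -0.058 0' 35 >/dev/null
python3 -m crank '0 -0.036 0.01 0 0;0 -0.072 0.02 0 0;0 -0.108 0.03 0 0;0 -0.144 0.04 0 0;0 -0.18 0.05 0 0;0 -0.216 0.06 0 0;0 -0.25 0.07 0 0;0 -0.28 0.079 0 0;0 -0.305 0.086 0 0;0 -0.325 0.091 0 0' 35 >/dev/null
python3 -m crank '0 -0.013 0.004 0 0;0 -0.022 0.006 0 0;0 -0.025 0.007 0 0;0 -0.025 0.007 0 0;0 -0.025 0.007 0 0;0 -0.025 0.007 0 0' 35 >/dev/null
python3 go.py 0.5521 -0.378 0.079 -11.92
python3 - <<'E'
from ov import *
for n in('top','scene'):
    im=np.mean([ctrl.read_camera(n).astype(float) for _ in range(3)],0).astype(np.uint8)[...,::-1]
    cv2.imwrite(f'pics/back_{n}.png',im)
P=[((.552,-.378,-.208),box(12,18,182,261),(0,255,0)),((.5535,-.3785,-.208),box(21,27,10,44),(0,255,255)),((.552,-.378,-.208),box(9.5,15.5,166,182),(0,0,255))]
cv2.imwrite('pics/ab3.png',tile(im,'scene',P,(320,170),80,110,5))
E
```

```text
t 11.98 pos [ 0.5521 -0.3769  0.2306] yaw -11.87 tilt 0.01 SHIFT [-0.0011  0.0002  0.1516] TURN 0.0008 F [ 0.08 -0.22  0.34] open 0.28 ff 40.7
```

View pics/ab3.png

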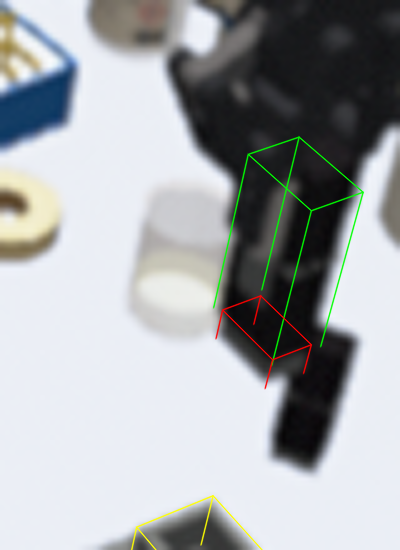

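The reader hangs straight over the socket (yellow). Returning to the recorded grasp pose sets it back where it was.

```bash

python3 -m crank '0 -0.001 0 0.02 0;0 -0.001 0 0.045 0;0 -0.001 0 0.07 0;0 -0.001 0 0.09 0;0 -0.001 0 0.105 0;0 -0.001 0 0.117 0;0 -0.001 0 0.125 0;0 -0.001 0 0.132 0;0 -0.001 0 0.138 0;0 -0.001 0 0.142 0' 35
python3 -m crank '0 0 0 0.003 0;0 0 0 0.005 0;0 0 0 0.007 0;0 0 0 0.008 0;0 0 0 0.0085 0;0 0 0 0.0085 0' 35
python3 go.py 0.5521 -0.378 0.079 -11.92
```

```text
time_s: 13.12
position: [0.5518, -0.3789, 0.0881]
ee_rot: [2.44, 1.979, -0.0]
ft_force: [-0.3, -0.2, -0.3]
opening: 0.278
finger_force: 40.8
time_s: 13.62
position: [0.5517, -0.3788, 0.0799]
ee_rot: [2.44, 1.979, -0.0]
ft_force: [0.1, -0.4, -0.4]
opening: 0.277
finger_force: 40.8
t 13.62 pos [ 0.5517 -0.3788  0.0799] yaw -11.92 tilt 0.01 SHIFT [0.0009 0.0002 0.0009] TURN -0.0 F [ 0.09 -0.45 -0.37] open 0.277 ff 40.8
```

```bash

python3 -m crank '0 0 0 0.0005 0;0 0 0 0.001 0;0 0 0 0.0012 0;0 0 0 0.0012 0' 35
python3 -m crank '0 0 0 0.0003 0;0 0 0 0.0006 0;0 0 0 0.0008 0;0 0 0 0.0008 0' 25
```

```text
time_s: 13.95
position: [0.5518, -0.3789, 0.079]
ee_rot: [2.44, 1.979, 0.0]
ft_force: [-0.7, 0.5, 5.5]
opening: 0.275
finger_force: 41.3
time_s: 14.28
position: [0.5519, -0.379, 0.0789]
ee_rot: [2.439, 1.978, 0.0]
ft_force: [-3.6, 3.5, 16.4]
opening: 0.277
finger_force: 43.1
```

```bash

python3 -m crank '0 0 0 -0.0008 0;30 0 0 -0.0008 0;40 0 0 -0.0008 0;60 0 0 -0.0008 0;100 0 0 -0.0008 0;100 0 0 -0.0008 0;100 0 0 -0.0008 0;100 0 0 -0.0008 0' 40
python3 -m crank '100 0 0 -0.02 0;100 0 0 -0.05 0;100 0 0 -0.085 0;100 0 0 -0.12 0;100 0 0 -0.145 0;100 0 0 -0.155 0' 40
python3 go.py 0.4953 -0.1319 0.12 15.5
```

```text
time_s: 14.95
position: [0.5517, -0.3788, 0.0786]
ee_rot: [2.44, 1.979, -0.0]
ft_force: [-0.8, 0.3, -0.0]
opening: 1.001
finger_force: 0.0
time_s: 15.45
position: [0.5524, -0.3794, 0.2377]
ee_rot: [2.436, 1.976, 0.002]
ft_force: [-0.3, -0.0, -0.5]
opening: 1.001
finger_force: 0.0
t 15.45 pos [ 0.5524 -0.3794  0.2377] yaw -11.92 tilt 0.27 SHIFT [ 0.2306 -0.1074  0.1167] TURN -0.4785 F [-0.3  -0.01 -0.48] open 1.001 ff 0.0
```

```bash

python3 -m crank '100 0.036 -0.017 0.01 -0.07;100 0.072 -0.034 0.02 -0.14;100 0.108 -0.05 0.04 -0.22;100 0.144 -0.067 0.05 -0.3;100 0.18 -0.083 0.06 -0.37;100 0.208 -0.097 0.075 -0.43;100 0.225 -0.105 0.085 -0.478;100 0.2306 -0.1074 0.1 -0.478;100 0.2306 -0.1074 0.112 -0.478;100 0.2306 -0.1074 0.116 -0.478' 40 >/dev/null
python3 -m crank '100 0 0 0 0;100 0 0 0 0;100 0 0 0 0' >/dev/null
python3 go.py 0.4953 -0.1319 0.018 15.5
python3 - <<'E'
from ov import *
ims={}
for n in('top','scene'):
    ims[n]=np.mean([ctrl.read_camera(n).astype(float) for _ in range(4)],0).astype(np.uint8)[...,::-1]
P=[((.5535,-.3785,-.208),box(12,18,44,125),(0,0,255)),((.5535,-.3785,-.208),box(21,27,10,44),(0,255,255))]
Q=[((.4953,-.1319,.2714),box(48,65,0,8),(0,255,255)),((.4953,-.1319,.2714),box(5,43,31,43),(0,0,255))]
cv2.imwrite('pics/ab4.png',np.hstack([tile(ims['scene'],'scene',P,(320,220),66,100,6),tile(ims['scene'],'scene',Q,(235,170),66,100,6)]))
E
```

```text
t 16.53 pos [ 0.4944 -0.1314  0.1182] yaw 15.44 tilt 0.05 SHIFT [-0.0006  0.0006  0.1002] TURN -0.0011 F [ 0.06 -0.29  0.85] open 0.998 ff 0.0
```

View pics/ab4.png

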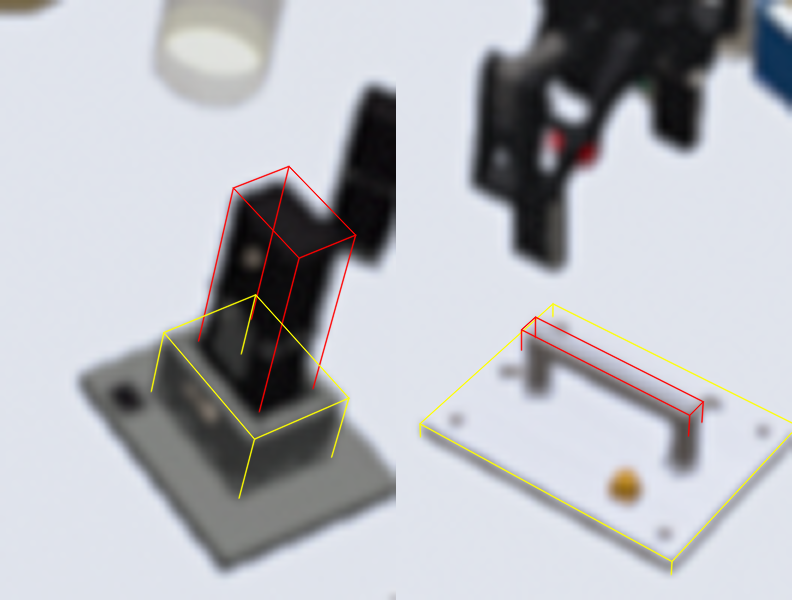

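The reader stands back in its socket as before, and the cover outline matches. I'll descend on the handle and grip it.

```bash

python3 -m crank '100 -0.0006 0.0006 0.03 0;100 -0.0006 0.0006 0.06 0;100 -0.0006 0.0006 0.085 0;100 -0.0006 0.0006 0.097 0;60 -0.0006 0.0006 0.1 0;40 -0.0006 0.0006 0.1 0;20 -0.0006 0.0006 0.1 0;10 -0.0006 0.0006 0.1 0;0 -0.0006 0.0006 0.1 0;0 -0.0006 0.0006 0.1 0' 60
python3 -m crank '0 0 0 0 0;0 0 0 0 0;0 0 0 0 0;0 0 0 0 0;0 0 0 0 0;0 0 0 0 0' 60
python3 go.py 0.4953 -0.1319 0.018 15.5
```

```text
time_s: 17.77
position: [0.4953, -0.1315, 0.0183]
ee_rot: [1.902, 2.499, 0.001]
ft_force: [0.3, -0.9, 0.1]
opening: 0.146
finger_force: 0.0
time_s: 18.27
position: [0.4953, -0.1315, 0.0184]
ee_rot: [1.902, 2.499, 0.001]
ft_force: [-1.0, 0.9, 11.2]
opening: 0.102
finger_force: 58.9
t 18.27 pos [ 0.4953 -0.1315  0.0184] yaw 15.46 tilt 0.06 SHIFT [-0.0004 -0.0001  0.0004] TURN -0.0007 F [-1.03  0.86 11.22] open 0.102 ff 58.9
```

```bash

python3 -m crank '0 0 0 -0.003 0;0 0 0 -0.01 0;0 0 0 -0.022 0;0 0 0 -0.04 0;0 0 0 -0.06 0;0 0 0 -0.08 0;0 0 0 -0.095 0;0 0 0 -0.105 0;0 0 0 -0.11 0;0 0 0 -0.11 0' 60
python3 go.py 0.514 0.2126 0.1284 -14.1
```

```text
time_s: 19.1
position: [0.4952, -0.1314, 0.1287]
ee_rot: [1.901, 2.499, 0.001]
ft_force: [-0.4, -0.4, -4.5]
opening: 0.101
finger_force: 59.0
t 19.1 pos [ 0.4952 -0.1314  0.1287] yaw 15.47 tilt 0.08 SHIFT [3.266e-01 1.099e-01 2.000e-04] TURN 0.5161 F [-0.39 -0.42 -4.53] open 0.101 ff 59.0
```

```bash

python3 -m crank '0 0.01 0.003 0 0.02;0 0.03 0.01 0 0.06;0 0.06 0.02 0 0.11;0 0.095 0.032 0 0.17;0 0.13 0.044 0 0.23;0 0.165 0.056 0 0.29;0 0.2 0.067 0 0.35;0 0.235 0.079 0 0.41;0 0.265 0.089 0 0.46;0 0.288 0.097 0 0.49' 60 >/dev/null
python3 -m crank '0 0.012 0.017 0 0.015;0 0.02 0.026 0 0.024;0 0.024 0.03 0 0.026;0 0.024 0.03 0 0.026;0 0.024 0.03 0 0.026;0 0.024 0.03 0 0.026;0 0.024 0.03 0 0.026' 60 >/dev/null
python3 go.py 0.514 0.2126 0.1284 -14.1
```

```text
t 20.52 pos [0.5457 0.1884 0.1276] yaw -14.13 tilt 0.03 SHIFT [ 0.0157 -0.0367 -0.0008] TURN -0.0005 F [ 0.    0.07 -3.79] open 0.104 ff 59.1
```

```bash

python3 -m crank '0 0.004 -0.01 0 0;0 0.008 -0.02 0 0;0 0.012 -0.029 0 0;0 0.0145 -0.034 0 0;0 0.0157 -0.0367 0 0;0 0.0157 -0.0367 0 0;0 0.0157 -0.0367 0 0;0 0.0157 -0.0367 0 0;0 0.0157 -0.0367 0 0' 60 >/dev/null
python3 go.py 0.514 0.2126 0.1284 -14.1
python3 - <<'E'
from ov import *
ims={}
for n in('top','scene'):
    ims[n]=np.mean([ctrl.read_camera(n).astype(float) for _ in range(6)],0).astype(np.uint8)[...,::-1]
    cv2.imwrite(f'pics/hov_{n}.png',ims[n])
p=(.514,.2126,-.2456)
sq=lambda x,y,z:[((x-3,y,z),(x+3,y,z)),((x,y-3,z),(x,y+3,z))]
segs=sum([sq(x,y,118) for x,y in((37,54),(37,-54),(-37,54),(-37,-54),(0,54),(37,-27))],[])
P=[(p,box(48,65,110,118),(0,255,255)),(p,segs,(0,0,255)),(p,box(48,65,0,52),(0,255,0))]
cv2.imwrite('pics/ab5.png',np.hstack([tile(ims['top'],'top',P,(140,155),80,100,5),tile(ims['scene'],'scene',P,(170,105),80,100,5)]))
E
```

```text
t 21.27 pos [0.5146 0.2127 0.1276] yaw -14.13 tilt 0.02 SHIFT [-0.0003 -0.0006 -0.0008] TURN -0.0005 F [ 0.69 -0.59 -3.94] open 0.101 ff 59.1
```

View pics/ab5.png

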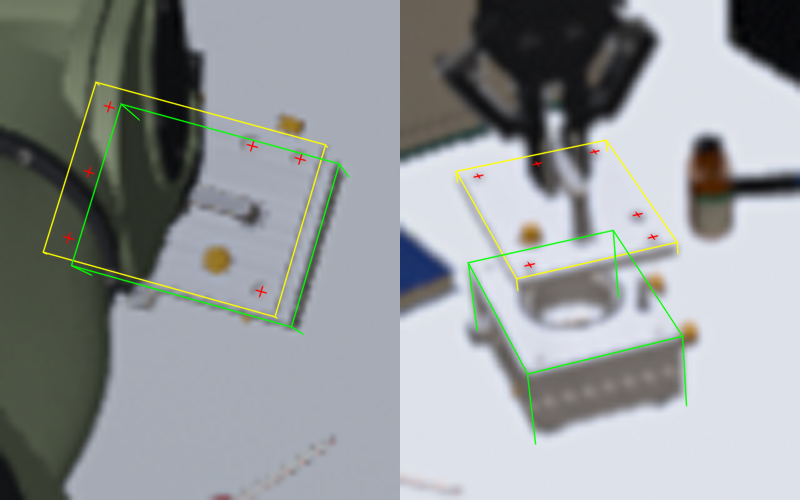

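Overlay and cover agree to about a pixel in both views. Now I'll measure the residual from the hole blobs in the scene view.

```bash
cat > blob.py <<'E'
from fit import *
def blobs(img,n,p,pts,r=3):
    g=img.astype(np.float32).mean(2); out=[]
    for P in pts:
        u=proj(n,T(p,[P]))[0]
        for _ in range(4):
            w=cv2.getRectSubPix(g,(2*r*4+1,)*2,(0,0)) if 0 else None
            yy,xx=np.mgrid[-r:r+.01:.25,-r:r+.01:.25]
            v=cv2.remap(g,(u[0]+xx).astype(np.float32),(u[1]+yy).astype(np.float32),cv2.INTER_CUBIC)
            d=np.clip(np.percentile(v,60)-v-6,0,None)*np.exp(-(xx**2+yy**2)/(2*1.5**2)); 
            if d.sum()<30: break
            u=u+[(d*xx).sum()/d.sum(),(d*yy).sum()/d.sum()]
        out.append((u,d.sum()))
    return out
def solve(n,obs,pts,p0):
    f=lambda p:(proj(n,T(p,pts))-obs).ravel(); r=least_squares(f,p0,loss='soft_l1',f_scale=.5,x_scale=[.01,.01,.1]); return r.x,f(r.x).reshape(-1,2)
if __name__=='__main__':
    for nm,file,p,pts in(('chamber','avg',(.514,.2126,-.2456),[(37,54,52),(-37,54,52),(-37,-54,52),(37,-54,52)]),('cover','hov',(.514,.2126,-.2456),[(-37,-54,117.5),(-37,54,117.5),(37,-54,117.5),(37,-27,117.5)])):
      for n in('scene','top'):
        if nm=='cover' and n=='top': pts=[(37,-54,117.5),(-37,-54,117.5),(37,-27,117.5)]
        b=blobs(cv2.imread(f'pics/{file}_{n}.png'),n,p,pts); o=np.array([x[0] for x in b])
        print(nm,n,'off',(o-proj(n,T(p,pts))).round(2).tolist(),[int(x[1]) for x in b]); x,r=solve(n,o,pts,p); print('  fit',x.round(4),r.round(2).tolist())
E
python3 blob.py
```

```text
chamber scene off [[-0.19, -0.2], [-3.13, 2.77], [1.37, 4.55], [1.12, 4.68]] [409, 3005, 233, 807]
  fit [ 0.5043  0.195  -0.2065] [[-0.21, 3.5], [2.72, 1.12], [-0.26, -0.47], [-0.05, -1.27]]
chamber top off [[-0.54, -0.4], [-0.56, -0.32], [-0.61, -0.48], [-0.74, -0.45]] [1602, 2146, 2498, 2339]
  fit [ 0.5151  0.2144 -0.2436] [[-0.1, 0.02], [-0.04, -0.05], [0.02, 0.03], [0.11, -0.01]]
cover scene off [[1.43, 4.59], [-1.63, 1.27], [0.67, 3.32], [-0.03, 0.4]] [2946, 1075, 5219, 3391]
  fit [ 0.5043  0.199  -0.1728] [[-0.27, -1.2], [0.07, 2.28], [0.07, -0.98], [0.11, 2.01]]
cover top off [[-0.69, -0.89], [-0.98, -0.75], [-1.06, -1.24]] [1063, 1158, 1436]
  fit [ 0.5167  0.2152 -0.2495] [[-0.18, -0.03], [-0.01, -0.23], [0.2, 0.28]]
```

```bash
python3 - <<'E'
from blob import *
p=(.5145,.2133,-.2456)
for nm,file,pts,r in(('chamber','avg',[(37,54,52),(-37,54,52),(-37,-54,52)],1.75),('cover','hov',[(-37,-54,117.5),(-37,54,117.5),(37,-54,117.5),(37,-27,117.5)],1.75)):
    n='scene';b=blobs(cv2.imread(f'pics/{file}_{n}.png'),n,p,pts,r);o=np.array([x[0] for x in b])
    print(nm,(o-proj(n,T(p,pts))).round(2).tolist(),[int(x[1]) for x in b]); x,r=solve(n,o,pts,p);print(x.round(4),r.round(2).tolist())
# brass vent
for n in('top','scene'):
    hsv=cv2.cvtColor(cv2.imread(f'pics/hov_{n}.png'),cv2.COLOR_BGR2HSV); u=proj(n,T(p,[(-28,-28,123)]))[0]
    yy,xx=np.mgrid[:384,:512]; m=(np.hypot(xx-u[0],yy-u[1])<6)*np.clip(hsv[...,1].astype(float)-80,0,None)
    # model: mean of projected cylinder silhouette
    th=np.linspace(0,6.28,40); q=[(-28+8*np.cos(a),-28+8*np.sin(a),z) for a in th for z in(118,127)]
    o=u*0; 
    hu=cv2.convexHull((proj(n,T(p,q))*16).astype(np.int32)); mm=cv2.moments(hu); c=np.array([mm['m10'],mm['m01']])/mm['m00']/16
    print(n,'vent off',(np.array([(m*xx).sum(),(m*yy).sum()])/m.sum()-c).round(2))
print('px/m scene at cover', (proj('scene',T(p,[(0,0,118)]))-proj('scene',T((p[0]+.001,p[1],p[2]),[(0,0,118)]))).round(2),(proj('scene',T(p,[(0,0,118)]))-proj('scene',T((p[0],p[1]+.001,p[2]),[(0,0,118)]))).round(2))
E
```

```text
chamber [[-0.19, -0.04], [-0.17, 0.12], [1.02, 4.15]] [212, 237, 1663]
[ 0.5144  0.2112 -0.2172] [[-0.04, 0.28], [0.1, 0.46], [-0.06, -3.74]]
cover [[0.72, 3.71], [-0.15, 0.28], [0.83, 3.45], [-0.03, 0.55]] [2969, 409, 1638, 1439]
[ 0.5078  0.2011 -0.2293] [[-0.17, -1.01], [0.0, 2.2], [-0.2, -1.06], [0.49, 1.79]]
top vent off [0.25 0.01]
scene vent off [-0.    0.61]
px/m scene at cover [[-0.29  0.11]] [[0.18 0.14]]
```

The views disagree by less than about 1 mm, within the 2 mm clearance. I'll lower slowly while watching the force.

```bash

python3 -m crank '0 -0.0003 -0.0004 0.005 0;0 -0.0003 -0.0004 0.012 0;0 -0.0003 -0.0004 0.018 0;0 -0.0003 -0.0004 0.024 0;0 -0.0003 -0.0004 0.028 0;0 -0.0003 -0.0004 0.03 0;0 -0.0003 -0.0004 0.031 0;0 -0.0003 -0.0004 0.031 0;0 -0.0003 -0.0004 0.031 0' 60
python3 -m crank '0 0 0 0.001 0;0 0 0 0.002 0;0 0 0 0.003 0;0 0 0 0.003 0;0 0 0 0.003 0' 60
python3 -m crank '0 0 0 0.001 0;0 0 0 0.002 0;0 0 0 0.003 0;0 0 0 0.003 0;0 0 0 0.003 0' 60
python3 go.py 0.514 0.2126 0.0804 -14.1
```

```text
time_s: 22.62
position: [0.514, 0.2129, 0.0967]
ee_rot: [2.477, 1.932, 0.0]
ft_force: [0.5, -0.4, -3.7]
opening: 0.103
finger_force: 59.0
time_s: 23.03
position: [0.5139, 0.2129, 0.0936]
ee_rot: [2.477, 1.932, -0.0]
ft_force: [-0.2, -0.3, -4.1]
opening: 0.104
finger_force: 59.1
time_s: 23.45
position: [0.5139, 0.2129, 0.0905]
ee_rot: [-2.477, -1.932, 0.0]
ft_force: [-0.7, -0.1, -3.4]
opening: 0.102
finger_force: 59.1
t 23.45 pos [0.5139 0.2129 0.0905] yaw -14.1 tilt 0.01 SHIFT [-0.0002  0.0002  0.0101] TURN 0.0001 F [-0.71 -0.05 -3.41] open 0.102 ff 59.1
```

```bash

python3 -m crank '0 0 0 0.001 0;0 0 0 0.002 0;0 0 0 0.0025 0;0 0 0 0.0025 0;0 0 0 0.0025 0' 60
python3 -m crank '0 0 0 0.001 0;0 0 0 0.002 0;0 0 0 0.0025 0;0 0 0 0.0025 0;0 0 0 0.0025 0' 60
python3 go.py 0.514 0.2126 0.0804 -14.1
python3 - <<'E'
from ov import *
ims={}
for n in('top','scene'):
    ims[n]=np.mean([ctrl.read_camera(n).astype(float) for _ in range(6)],0).astype(np.uint8)[...,::-1]
    cv2.imwrite(f'pics/fin_{n}.png',ims[n])
cv2.imwrite('pics/ab6.png',np.hstack([tile(ims['top'],'top',[],(150,160),66,85,6),tile(ims['scene'],'scene',[],(172,125),66,85,6)]))
E
```

```text
time_s: 23.87
position: [0.5139, 0.2129, 0.088]
ee_rot: [2.477, 1.932, -0.0]
ft_force: [-0.5, -0.3, -4.7]
opening: 0.101
finger_force: 59.1
time_s: 24.28
position: [0.5139, 0.2129, 0.0855]
ee_rot: [2.477, 1.932, -0.0]
ft_force: [-0.5, -0.7, -4.1]
opening: 0.102
finger_force: 59.1
t 24.28 pos [0.5139 0.2129 0.0855] yaw -14.1 tilt 0.01 SHIFT [-0.0002  0.0002  0.0051] TURN 0.0 F [-0.52 -0.66 -4.12] open 0.102 ff 59.1
```

View pics/ab6.png

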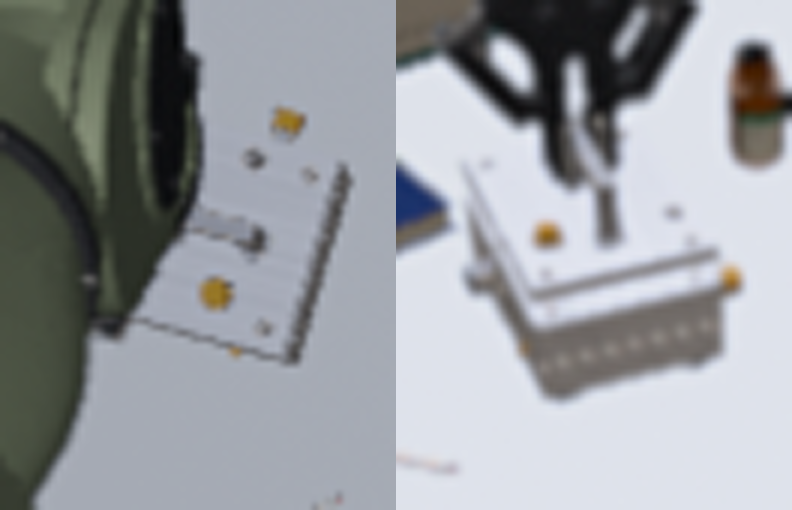

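Pin 1 shows inside its hole at (672,212), with only the cover's weight on the wrist. I'll go down the last 5 mm, then check the centring.

```bash

python3 -m crank '0 0 0 0.001 0;0 0 0 0.002 0;0 0 0 0.003 0;0 0 0 0.003 0;0 0 0 0.003 0' 60
python3 -m crank '0 0 0 0.001 0;0 0 0 0.0018 0;0 0 0 0.002 0;0 0 0 0.002 0;0 0 0 0.002 0;0 0 0 0.002 0' 60
python3 go.py 0.514 0.2126 0.0804 -14.1
python3 - <<'E'
from blob import *
ims={}
for n in('top','scene'):
    ims[n]=np.mean([ctrl.read_camera(n).astype(float) for _ in range(6)],0).astype(np.uint8)[...,::-1]
    cv2.imwrite(f'pics/end_{n}.png',ims[n])
p=(.5145,.2133,-.2456)
n='top';pts=[(37,-54,70),(-37,-54,70)];b=blobs(ims[n],n,p,pts,2.5);o=np.array([x[0] for x in b]);print((o-proj(n,T(p,pts))).round(2).tolist(),[int(x[1]) for x in b])
pts=[(37,-54,52),(-37,-54,52)];b=blobs(cv2.imread('pics/avg_top.png'),n,p,pts,2.5);o=np.array([x[0] for x in b]);print('chamber',(o-proj(n,T(p,pts))).round(2).tolist())
n='scene';pts=[(-37,54,70),(37,-27,73)];b=blobs(ims[n],n,p,pts,1.75);o=np.array([x[0] for x in b]);print((o-proj(n,T(p,pts))).round(2).tolist(),[int(x[1]) for x in b])
E
```

```text
time_s: 25.3
position: [0.5139, 0.2129, 0.0825]
ee_rot: [2.477, 1.932, -0.0]
ft_force: [0.6, -0.4, -3.9]
opening: 0.107
finger_force: 59.1
time_s: 25.8
position: [0.5139, 0.2129, 0.0806]
ee_rot: [2.477, 1.932, -0.0]
ft_force: [-0.3, 0.4, -4.5]
opening: 0.104
finger_force: 59.1
t 25.8 pos [0.5139 0.2129 0.0806] yaw -14.09 tilt 0.0 SHIFT [-0.0003  0.0001  0.0002] TURN 0.0001 F [-0.34  0.36 -4.51] open 0.104 ff 59.1
[[0.16, 0.18], [0.09, 0.02]] [2741, 3070]
chamber [[-0.5, -0.26], [-0.36, -0.3]]
[[-0.28, 0.22], [-0.11, 1.05]] [404, 1767]
```

```bash
python3 - <<'E'
from blob import *
p=(.514,.2126,-.2456)
def edge(img,n,z,fixed,axis,rng):
    g=img.astype(np.float32).mean(2);off=np.arange(-6,6.01,.1);prof=[]
    for t in np.linspace(*rng,60):   # sample normal to edge, off in mm outward in the edge's plane
        pts=[((fixed-o*1.0,t,z) if axis=='x' else (t,fixed-o*1.0,z)) for o in off]
        q=proj(n,T(p,pts)).astype(np.float32); prof.append(cv2.remap(g,q[:,0][None],q[:,1][None],cv2.INTER_CUBIC)[0])
    m=np.median(prof,0); d=-np.gradient(cv2.GaussianBlur(m[None],(0,0),5)[0])
    i=np.argmax(d);a,b,c=d[i-1:i+2] if 0<i<len(d)-1 else (0,1,0)
    return round(off[i]+.05*(a-c)/(a-2*b+c),2),round(float(d.max()),2)
ch,en,ho={},{},{}
for n in('top','scene'):
    A,B,H=(cv2.imread(f'pics/{k}_{n}.png') for k in('avg','end','hov'))
    for f,ax,r in((-48,'x',(-58,-15)),(-65,'y',(-40,40))):
        print(n,ax,'chamber',edge(A,n,52,f,ax,r),'cover end',edge(B,n,70,f,ax,r),'hover',edge(H,n,117.2,f,ax,r))
E
```

```text
top x chamber (np.float64(-1.23), 1.22) cover end (np.float64(-0.73), 1.51) hover (np.float64(1.32), 1.18)
top y chamber (np.float64(-1.93), 2.18) cover end (np.float64(-0.68), 2.05) hover (np.float64(-2.53), 0.95)
scene x chamber (np.float64(0.95), 1.95) cover end (np.float64(-0.67), 0.91) hover (np.float64(-1.21), 1.01)
scene y chamber (np.float64(0.22), 1.11) cover end (np.float64(0.59), 1.07) hover (np.float64(1.48), 1.1)
```

Edges and holes both suggest the cover sits slightly (about 0.7 mm) towards -y. I'll make a small correction inside the clearance, then settle.

```bash

python3 -m crank '0 0.0003 0 0 0;0 0.0006 0 0 0;0 0.0007 0 0 0;0 0.0007 0 0 0;0 0.0007 0 0 0;0 0.0007 0 0 0;0 0.0007 0 0 0;0 0.0007 0 0 0;0 0.0007 0 0 0;0 0.0007 0 0 0' 60
python3 -m crank '0 0 0 0 0;0 0 0 0 0;0 0 0 0 0;0 0 0 0 0;0 0 0 0 0;0 0 0 0 0' 60
python3 - <<'E'
from h import *
F=[]
for i in range(6): ctrl.read_camera('top'); F.append(ctrl.get_state()['ft_force'])
print(np.mean(F,0).round(2))
E
python3 go.py 0.514 0.2126 0.0804 -14.1
```

```text
time_s: 27.23
position: [0.514, 0.2136, 0.0806]
ee_rot: [2.477, 1.932, -0.0]
ft_force: [-0.5, -0.2, -3.7]
opening: 0.1
finger_force: 59.1
time_s: 27.73
position: [0.5141, 0.2135, 0.0806]
ee_rot: [2.477, 1.932, -0.0]
ft_force: [0.0, 0.9, -4.5]
opening: 0.102
finger_force: 59.1
[ 0.25  0.07 -3.81]
t 28.03 pos [0.5141 0.2135 0.0806] yaw -14.1 tilt 0.01 SHIFT [-0.0009  0.0002  0.0002] TURN 0.0 F [ 0.24  0.26 -3.5 ] open 0.099 ff 59.1
```

```bash
python3 -c "
from workcell import ctrl
print(ctrl.hand_in())"
```

```text
the job is handed in; nothing more can be done
None
```

The job is handed in. The reader was held over the label for about 1.5 s and stood back in its cradle, and the cover now hangs freely on both pins about 10 mm above the chamber, with its screw holes centred to an estimated 1 mm or so.

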